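# Unlock the gear carousel, bring the red jar to the front and hold it there

### The arm

A 7-joint arm with a two-finger parallel gripper is mounted at the origin on the work surface. World frame = base frame: x ahead of the robot, y to its left, z up, the work surface at z = 0. Lengths are in m, angles in rad, forces in N, time in s.
With the tool pointing down it reaches from about 0.35 to 0.9 m from the base axis. Payload 8.1 kg.
Tool frame: the origin (TCP) lies midway between the tips of the shut fingers; the grasp point (between the pads) lies 19 mm behind it; z points along the fingers, y is the line along which they close (so a half turn about z gives the same grasp; the last joint's range is limited). The gripper opens to 92 mm and grips with 3 to 60 N. Pads are 19 mm wide; open, the fingers measure 130 mm over their backs; the gripper's body (75 mm by 190 mm) begins 47 mm behind the grasp point.
Start: joints at [-1.298, 0.434, 0.025, 1.573, -0.012, 1.134, -0.075], TCP at [0.229, 0.581, 0.227] pointing down, gripper open.
Joint ranges: [-2.62, 2.62], [-0.44, 2.09], [-1.27, 1.32], [0.08, 2.57], [-1.32, 4.46], [0.12, 2], [-2.74, 2.74]. Speed limits (rad/s): [2.22, 2.22, 3.01, 3.01, 3.14, 3.14, 3.14].

### API

Orientations are given as a rotation vector (axis times angle).
In Python, from cell import arm gives the robot as it stands.
- The arm moves only by the tool carry_out, never from a script. Its arguments are lists of equal length, an entry for each row: "claw": the finger opening in cm, from 0 to 9.18; "delta_pos": the shift along the tool's x, y, z in cm, a list of three; "angular": the turn, a rotation vector about the tool's x, y, z in rad, a list of three. In form: {"claw": [claw, ...], "delta_pos": [[dx, dy, dz], ...], "angular": [[ax, ay, az], ...]}. A call has 1 to 20 rows; each row shifts and turns the commanded pose from where the row before left it, along the tool's axes as they then stand; what a row does not reach is not made up. A row lasts 1/10 s, in which the tool goes at most 50 mm and 8.59 degrees, less where a joint would pass 70% of its speed; a pose out of reach is approached as far as the arm can. A call with a gripper value outside its range is refused whole. The fingers move at their own pace and stop on an object; "force" is the grip in N (left out, the last holds). Time passes only in rows, so rows that do not move let the fingers close. It gives the time, the measured TCP pose, the force, the opening and the grip force at its end, in the units of the state.
- arm.observe(): the state, without advancing time (a new reading comes with each control period).
- arm.get_image(name): name is "side" or "top" or "wrist"; returns a dict with "frame" (400x640x3 uint8, red, green, blue), "mtx" (3x3 intrinsics, pixels), "dist" ([k1, k2, p1, p2, k3] as OpenCV has them; the pictures are not rectified), "T" (4x4, takes a point from camera to world coordinates). Camera axes: x right, y down, z forward; pixel columns grow to the right and rows downward; lengths in m; the calibration is good to about 2 mm. A picture is of the moment at which its call begins. There is no depth.
- arm.sign_off(): hands the job in; it is judged then, once.
Trained networks look in a picture, given as the dict that the camera call returned (one of the last four; its "shot" number tells which), for a name from the list of things; names that differ only in an ending like _2 or _b are one class to them, and where a whole thing is asked for, a point or a joint stands for the part that bears it (a point fixed in the world has none). Each returns a list of dicts, best first, with "conf" (0 to 1); they miss things now and then, are a little off and sometimes report something else, mostly with a low value. They report only what shows in the picture. A call takes as long as a camera call. They do not tell look-alikes from the thing itself.
- arm.look_for(label, picture): "centre" ([column, row] as shares, 0 to 1, of the picture: columns of its width, rows of its height, amid what is visible of it).
- arm.trace(label, picture): "region" (400x640 bool, what is visible of it) and "centre" ([column, row] as shares, 0 to 1, of the picture: columns of its width, rows of its height, amid what is visible of it).
- arm.place_of(label, picture): "centre" ([column, row] as shares, 0 to 1, of the picture: columns of its width, rows of its height: a listed point, or the origin of a listed thing).
The state is a dict: "clock": time; "joints": joint angles; "dq": joint speeds; "joint_efforts": joint torques, N m; "position": TCP position; "ee_rot": TCP orientation; "force": force on the tool from outside, world axes, zero at the start; "ft_torque": the same for the moment, N m; "width": opening from 0.0 (shut) to 1.0 (fully open); "gripper_force": force on a finger pad.
Only numpy, scipy, OpenCV 4.12 (cv2) and the standard library are available. Lean on these libraries where they do the work, as an engineer would, in place of code of your own. Each camera call takes 0.05 s, during which the arm holds its last target. There are 200 camera calls.

### The job

Grip the black knob on top of the little gear carousel, push it down to its stop to free the turntable, and keeping it down turn the carousel until the jar with the red lid stands squarely in front at the red pointer of the foot. Finish while still gripping the knob, holding it fully down and the turntable still there; keep the jars standing in their cups and leave the headlamp, ice screw and trowel alone.

Things in the scene. Friction and masses are not known exactly. Their poses are not given: they have to be found in the camera images.
- base: Fixed black foot: disc 170 mm across, 14 mm high, with a 40 mm wide tongue running out to the front that carries the red pointer block (30 x 26 mm, centred 131 mm from the axis, top 20 mm above the shelf). Origin on the carousel's axis at shelf level; its -x axis points along the tongue to the front, +z up. It may be turned up to 0.4 rad from facing the robot.
- front_seat (a point): The spot where the middle of a jar's underside lies when the jar stands exactly at the front: on the foot's -x side, 75 mm from the axis and 28 mm above the shelf, in line with the red pointer. Fixed to the foot.
- carousel: White turntable 216 mm across, 10 mm thick, turning about the foot's vertical axis, freely past the front either way. Origin on the axis at its underside, 18 mm above the shelf; z up. A 44 mm hub rises in the middle to 88 mm above the shelf. Four cups (14 mm high, 61 mm outside, 2 mm play) hold the jars 75 mm from the axis. Gripping and turning the knob turns it.
- knob (a joint): How far the black knob is pressed, m: 0 up, 0.010 at its lower stop. Spring plunger: 8 N to start, 13 N at the stop; springs up when let go. Up, a spring brake locks the turntable (about 0.5 N m; do not force it round); at least 4 mm down the turntable turns against about 0.03 N m of friction and stays where it is left.
- knob_top (a point): Middle of the black knob's flat top, 144 mm above the shelf when up, on the carousel's axis. The knob is a smooth upright cylinder, 40 mm diameter, 40 mm high (underside 104 mm above the shelf when up), on a 20 mm steel stem; hub (88 mm) and jar lids (76 mm) are lower. Grip it from above in any direction; it turns with the carousel.
- jar_red: The marked jar: white, loose, with a red lid and a red band, 52 mm in diameter, 48 mm high, 50 to 150 g, upright in one of the two cups nearer the front, to the left or to the right, 0.5 to 1.3 rad round from the pointer. Origin in the middle of its underside, 28 mm above the shelf; z up.
- jar_a: Another jar like it, but with grey lid and grey band; loose and upright in its cup. Origin in the middle of its underside.
- jar_b: Another jar like it, but with grey lid and grey band; loose and upright in its cup. Origin in the middle of its underside.
- jar_c: Another jar like it, but with grey lid and grey band; loose and upright in its cup. Origin in the middle of its underside.
- headlamp: Loose bystander, to be left where it lies. Teal headlamp body 62 mm wide and 40 mm high with a black wire bracket; origin in the middle of its underside.
- ice_screw: Loose bystander, to be left where it lies. Silver ice screw lying flat, 160 mm long along its x, 17 mm thick tube with a hanger plate at +x; origin at the middle of its underside.
- trowel: Loose bystander, to be left where it lies. Orange plastic trowel lying flat, 270 mm long along its x, 66 mm wide, at most 14 mm high; origin on its underside at the root of the blade.
Mind the look-alikes: they are no part of the job. What is shaped like the jar_c but green is not meant.

How it is judged:
By the outcome, as a careful person would: the job done as asked, in the order asked, and still so for the second after the job is handed in, while the arm keeps its last pose, push and grip.
It also fails if it takes over 32 s, if anything falls off the work surface, if the arm or the gripper's body presses on something with over 40 N, if the wrist force passes 120 N, or if a joint passes its speed limit or range.

## Working session

There is one attempt and no reset: what is moved stays moved. The work goes in short steps, Python scripts to look and compute and a tool call to move; the robot and the scene stay as the last step left them, time stands still between calls to the robot, and variables do not carry over. Pictures are saved under pics/ and viewed, at most 10 in all, crops included, and the job is handed in when it is done.

Besides the shell and the picture viewer there is one more tool, called after "Call:" as a command line: name --argument value ..., lists and objects as JSON in quotes. carry_out: Moves the arm, as the interface text tells. Its arguments: {"type":"object","properties":{"claw":{"type":"array","items":{"type":"number"}},"delta_pos":{"type":"array","items":{"type":"array","items":{"type":"number"}}},"angular":{"type":"array","items":{"type":"array","items":{"type":"number"}}},"force":{"type":"number"}},"required":["claw","delta_pos","angular"]}

```bash
mkdir -p pics
cat > h.py <<'E'
import numpy as np, cv2
from cell import arm
from scipy.spatial.transform import Rotation as R
def ray(p,uv):
    u=cv2.undistortPoints(np.array([[uv]],float),p["mtx"],np.array(p["dist"],float))[0,0]
    T=np.array(p["T"]); d=T[:3,:3]@np.array([u[0],u[1],1.]); return T[:3,3],d
def atz(p,uv,z):
    o,d=ray(p,uv); return o+d*(z-o[2])/d[2]
def tri(a,ua,b,ub):
    A=np.zeros((3,3));c=np.zeros(3)
    for p,u in((a,ua),(b,ub)):
        o,d=ray(p,u);d=d/np.linalg.norm(d);M=np.eye(3)-np.outer(d,d);A+=M;c+=M@o
    return np.linalg.solve(A,c)
def px(c): return [c[0]*640,c[1]*400]
def proj(p,X):
    T=np.linalg.inv(p["T"]);r,_=cv2.Rodrigues(T[:3,:3])
    return cv2.projectPoints(np.array([X],float),r,T[:3,3],p["mtx"],np.array(p["dist"],float))[0].ravel()
E
python3 - <<'E'
from h import *
s=arm.observe();print({k:np.round(v,3) for k,v in s.items()})
P={}
for n in("top","side"):
    p=arm.get_image(n);P[n]=p;cv2.imwrite(f"pics/{n}0.png",p["frame"][:,:,::-1])
    print(n,np.round(np.array(p["T"])[:3,3],3))
    for l in("knob_top","front_seat","jar_red","base","jar_a","carousel"):
        r=arm.place_of(l,p)
        z={"knob_top":.144,"front_seat":.028,"jar_red":.028,"base":0,"jar_a":.028,"carousel":.018}[l]
        for d in r[:4]: print(l,round(d["conf"],2),np.round(px(d["centre"])),np.round(atz(p,px(d["centre"]),z),3))
E
```

```text
{'clock': np.float64(0.0), 'joints': array([-1.298,  0.435,  0.025,  1.574, -0.012,  1.134, -0.075]), 'dq': array([-0.001,  0.   ,  0.001, -0.001,  0.001, -0.001, -0.   ]), 'joint_efforts': array([ 1.0000e-03, -6.6784e+01,  9.8600e-01, -3.1446e+01, -6.1000e-02,
        4.3000e-02,  0.0000e+00]), 'position': array([0.229, 0.581, 0.226]), 'ee_rot': array([-5.870e-01, -3.086e+00,  2.000e-03]), 'force': array([0.007, 0.948, 1.041]), 'ft_torque': array([ 0.001, -0.025, -0.029]), 'gripper_force': np.float64(0.0), 'width': np.float64(0.998)}
top [0.376 0.048 1.206]
knob_top 0.59 [317. 222.] [0.511 0.041 0.144]
front_seat 0.31 [318. 226.] [0.516 0.038 0.028]
jar_red 0.59 [348. 248.] [ 0.465 -0.034  0.028]
jar_a 0.88 [339. 126.] [ 0.772 -0.009  0.028]
jar_a 0.87 [297. 256.] [0.444 0.087 0.028]
jar_a 0.85 [334. 209.] [0.56  0.002 0.028]
jar_a 0.63 [224. 278.] [0.385 0.259 0.028]
carousel 0.68 [317. 231.] [0.505 0.041 0.018]
side [ 0.456 -0.863  0.928]
knob_top 0.78 [293. 206.] [0.504 0.045 0.144]
front_seat 0.6 [268. 240.] [0.43  0.039 0.028]
jar_red 0.92 [285. 256.] [ 0.473 -0.027  0.028]
jar_red 0.18 [357. 229.] [0.686 0.055 0.028]
jar_a 0.86 [252. 202.] [0.389 0.212 0.028]
jar_a 0.66 [302. 221.] [0.534 0.108 0.028]
jar_a 0.6 [273. 230.] [0.446 0.081 0.028]
jar_a 0.58 [391. 249.] [ 0.764 -0.033  0.028]
carousel 0.72 [294. 242.] [0.504 0.034 0.018]
carousel 0.45 [355. 232.] [0.681 0.056 0.018]
```

View pics/top0.png

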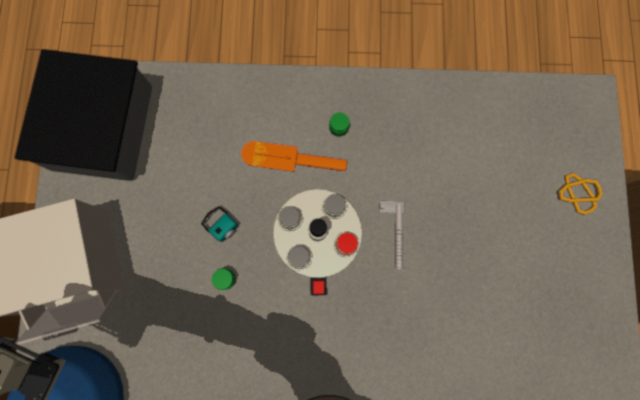

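View pics/side0.png

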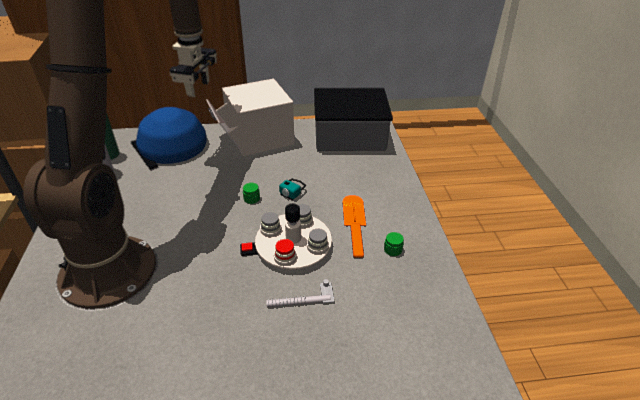

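The top view shows the disc at about (318,232), the knob at (318,228), the red pointer at (318,287) and the red lid at (347,243). The headlamp at (220,224) and the screw at (398,235) are clear of the disc. The side view agrees.

```bash
cat >> h.py <<'E'
def reds(p):
    f=p["frame"].astype(int); m=((f[...,0]>130)&(f[...,1]<60)&(f[...,2]<60)).astype(np.uint8)
    n,l,s,c=cv2.connectedComponentsWithStats(m); return [(s[i,4],c[i]) for i in range(1,n) if s[i,4]>20]
E
python3 - <<'E'
from h import *
t=arm.get_image("top");s=arm.get_image("side")
for p in(t,s): print([(a,np.round(c,1)) for a,c in reds(p)])
k=[px(arm.place_of("knob_top",p)[0]["centre"]) for p in(t,s)]
K=tri(t,k[0],s,k[1]);print("knob",K, k)
r=arm.trace("carousel",t)[0]["region"];f=t["frame"].astype(int)
m=((f.min(2)>150)).astype(np.uint8);n,l,st,c=cv2.connectedComponentsWithStats(m)
i=l[250,330] or l[232,340]; cn=cv2.findContours((l==l[265,325]).astype(np.uint8),0,2)[0]
cn=max(cn,key=len);h=cv2.convexHull(cn)[:,0]
pts=np.array([atz(t,q,.028)[:2] for q in h.astype(float)])
A=np.c_[2*pts,np.ones(len(pts))];x=np.linalg.lstsq(A,(pts**2).sum(1),rcond=None)[0];print("disc",x[:2],np.sqrt(x[2]+x[:2]@x[:2]))
P={ (a,tuple(np.round(c))):(atz(t,c,.02),atz(t,c,.076)) for a,c in reds(t)};print(P)
C=x[:2]
for a,c in reds(t):
    for z in(.02,.076):
        v=atz(t,c,z)[:2]-C;print(c,z,np.linalg.norm(v),np.arctan2(-v[1],-v[0]))
for a,c in reds(s):
    for z in(.02,.076): 
        v=atz(s,c,z)[:2]-C;print("side",c,z,np.linalg.norm(v),np.arctan2(-v[1],-v[0]))
T=R.from_rotvec(arm.observe()["ee_rot"]).as_matrix();print(T.round(3))
E
```

```text
[(np.int32(299), array([347. , 242.6])), (np.int32(138), array([318.1, 287. ]))]
[(np.int32(184), array([284.5, 245.4])), (np.int32(66), array([246.7, 246.2]))]
knob [0.49769152 0.0458338  0.15453859] [[315.00800000000004, 227.32000000000002], [289.92, 202.59999999999997]]
disc [0.50078431 0.04035905] 0.10518238800302657
{(np.int32(299), (np.float64(347.0), np.float64(243.0))): (array([ 0.47866908, -0.0333002 ,  0.02      ]), array([ 0.47380621, -0.029481  ,  0.076     ])), (np.int32(138), (np.float64(318.0), np.float64(287.0))): (array([0.37069409, 0.0345275 , 0.02      ]), array([0.37093152, 0.03514279, 0.076     ]))}
[347.01337793 242.62207358] 0.02 0.07690753014486262 1.279122099087787
[347.01337793 242.62207358] 0.076 0.07486955798310817 1.2021696148712382
[318.10869565 286.95652174] 0.02 0.13022085748407722 0.04479698766912675
[318.10869565 286.95652174] 0.076 0.12995751936421748 0.04014895881063198
side [284.5326087  245.42934783] 0.02 0.03120743685849891 0.6415646547679424
side [284.5326087  245.42934783] 0.076 0.07777937360398032 1.2270888504947641
side [246.68181818 246.18181818] 0.02 0.13001499889314766 0.07540093097457293
side [246.68181818 246.18181818] 0.076 0.1403113432354098 0.4808265088178873
[[-0.93   0.367  0.   ]
 [ 0.367  0.93   0.   ]
 [-0.     0.    -1.   ]]
```

Call:
carry_out --claw '[9, 9, 9, 9, 9, 9, 9, 9, 9, 9, 9, 9, 9, 9, 9, 9, 9, 9, 9]' --delta_pos '[[-1.3, -3.3, -0.6], [-1.3, -3.3, -0.6], [-1.3, -3.3, -0.6], [-1.3, -3.3, -0.6], [-1.3, -3.3, -0.6], [-3, -1.8, 0], [-3, -1.8, 0], [-3, -1.8, 0], [-3, -1.8, 0], [-3, -1.8, 0], [-3, -1.8, 0], [-3, -1.8, 0], [-3, -1.8, 0], [-3, -1.8, 0], [-3, -1.8, 0], [-3, -1.8, 0], [-3, -1.8, 0], [-2.6, -1.8, 0], [0, 0, 0]]' --angular '[[0, 0, 0], [0, 0, 0], [0, 0, 0], [0, 0, 0], [0, 0, 0], [0, 0, 0.05], [0, 0, 0], [0, 0, 0], [0, 0, 0], [0, 0, 0], [0, 0, 0], [0, 0, 0], [0, 0, 0], [0, 0, 0], [0, 0, 0], [0, 0, 0], [0, 0, 0], [0, 0, 0], [0, 0, 0]]'

```text
clock: 2.85
position: [0.4873, 0.0283, 0.2571]
ee_rot: [0.673, 3.067, -0.002]
force: [-0.9, 0.5, 0.1]
width: 0.981
gripper_force: 0.0
```

Call:
carry_out --claw '[9, 9, 9, 9, 9, 9]' --delta_pos '[[0, 0, 0], [0, 0, 0], [0, 0, 0], [0, 0, 0], [0, 0, 0], [0, 0, 0]]' --angular '[[0, 0, 0.11], [0, 0, 0.11], [0, 0, 0.11], [0, 0, 0.11], [0, 0, 0.11], [0, 0, 0]]'

```text
clock: 3.45
position: [0.4853, 0.0332, 0.2568]
ee_rot: [-1.474, -2.774, -0.001]
force: [0.5, 0.1, 0.0]
width: 0.983
gripper_force: 0.0
```

Run:
```python
from h import *
o=arm.observe();print({k:np.round(o[k],4) for k in("joints","position","ee_rot","force")})
w=arm.get_image("wrist");cv2.imwrite("pics/w1.png",w["frame"][:,:,::-1])
s=arm.get_image("side")
for d in arm.place_of("knob_top",w)[:2]: print(d["conf"],px(d["centre"]),atz(w,px(d["centre"]),.144))
tr=arm.trace("knob_top",w)
for d in tr[:1]: print(d["conf"],px(d["centre"]),d["region"].sum())
for d in arm.place_of("knob_top",s)[:1]: print("side",atz(s,px(d["centre"]),.144))
for a,c in reds(w): print(a,c,atz(w,c,.02),atz(w,c,.076))
T=R.from_rotvec(o["ee_rot"]).as_matrix();print(T.round(4)); print("need",T.T@(np.array([.501,.0405,.107])-o["position"]))
```

```text
{'joints': array([-0.6335,  0.1831,  0.5424,  1.8885, -0.1062,  1.098 ,  0.5439]), 'position': array([0.4853, 0.0332, 0.2568]), 'ee_rot': array([-1.4741e+00, -2.7741e+00, -5.0000e-04]), 'force': array([0.5436, 0.1364, 0.0444])}
0.97 [333.312, 195.6] [0.49880791 0.03830398 0.144     ]
0.62 [333.12, 190.79999999999998] 1690
side [0.49370993 0.04289435 0.144     ]
[[-5.596e-01  8.288e-01  0.000e+00]
 [ 8.288e-01  5.596e-01  4.000e-04]
 [ 3.000e-04  2.000e-04 -1.000e+00]]
need [-0.0027657   0.01703625  0.14977795]
```

View pics/w1.png

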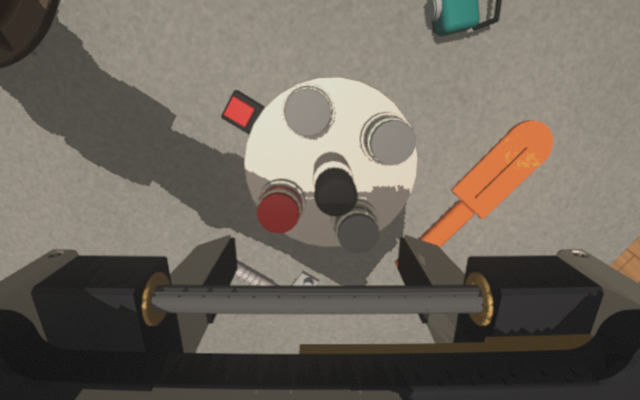

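The wrist view shows the knob top at about (334,195), the red lid at (278,213) and the pointer at (239,110). The knob lies at about (0.500, 0.039). Next I lower the gripper around it.

Run:
```python
from h import *
w=arm.get_image("wrist");o=arm.observe()
hsv=cv2.cvtColor(w["frame"],cv2.COLOR_RGB2HSV)
m=(((hsv[...,0]<6)|(hsv[...,0]>174))&(hsv[...,1]>170)&(hsv[...,2]>70)).astype(np.uint8)
n,l,s,c=cv2.connectedComponentsWithStats(m)
C=np.array([.5,.0395])
for i in range(1,n):
    if s[i,4]>100:
        for z in(.02,.076):
            v=atz(w,c[i],z)[:2]-C;print(s[i],c[i].round(1),z,np.linalg.norm(v).round(4),np.arctan2(-v[1],-v[0]).round(3))
g=cv2.cvtColor(w["frame"],cv2.COLOR_RGB2GRAY)
T=R.from_rotvec(o["ee_rot"]).as_matrix();print("need",T.T@(np.array([.5,.0395,.107])-o["position"]))
```

```text
[225  97  22  28 190] [233.8 110.8] 0.02 0.135 0.075
[225  97  22  28 190] [233.8 110.8] 0.076 0.1243 -0.001
need [-0.00244021  0.01586228  0.14973561]
```

Call:
carry_out --claw '[9, 9, 9, 9, 9]' --delta_pos '[[-0.1, 0.8, 2], [-0.1, 0.7, 2.5], [0, 0, 2.5], [0, 0, 1], [0, 0, 0]]' --angular '[[0, 0, 0], [0, 0, 0], [0, 0, 0], [0, 0, 0], [0, 0, 0]]'

```text
clock: 4.25
position: [0.4982, 0.039, 0.1757]
ee_rot: [-1.472, -2.773, 0.003]
force: [0.6, 0.3, 0.5]
width: 0.982
gripper_force: 0.0
```

Call:
carry_out --claw '[9, 9, 9, 9, 9, 3, 3, 3, 3, 3, 3, 3]' --delta_pos '[[-0.1, 0.1, 2], [0, 0, 2], [0, 0, 2], [0, 0, 0.8], [0, 0, 0], [0, 0, 0], [0, 0, 0], [0, 0, 0], [0, 0, 0], [0, 0, 0], [0, 0, 0], [0, 0, 0]]' --angular '[[0, 0, 0], [0, 0, 0], [0, 0, 0], [0, 0, 0], [0, 0, 0], [0, 0, 0], [0, 0, 0], [0, 0, 0], [0, 0, 0], [0, 0, 0], [0, 0, 0], [0, 0, 0]]' --force 50

```text
clock: 5.45
position: [0.5014, 0.0395, 0.1089]
ee_rot: [1.472, 2.774, 0.002]
force: [4.2, 2.5, -4.5]
width: 0.429
gripper_force: 50.1
```

Run:
```python
from h import *
o=arm.observe();print({k:np.round(o[k],4) for k in("clock","position","ee_rot","force","ft_torque","width","gripper_force","joints")})
```

```text
{'clock': np.float64(5.45), 'position': array([0.5014, 0.0395, 0.1089]), 'ee_rot': array([1.4719e+00, 2.7740e+00, 2.1000e-03]), 'force': array([ 4.179 ,  2.4725, -4.4845]), 'ft_torque': array([ 0.1875, -0.2121, -0.018 ]), 'width': np.float64(0.4294), 'gripper_force': np.float64(50.1446), 'joints': array([-0.5464,  0.4007,  0.4761,  2.036 , -0.2628,  0.7612,  0.6841])}
```

Call:
carry_out --claw '[3, 3, 3, 3, 3, 3]' --delta_pos '[[0, 0.1, 0.3], [0, 0, 0.3], [0, 0, 0.3], [0, 0, 0.1], [0, 0, 0.1], [0, 0, 0]]' --angular '[[0, 0, 0], [0, 0, 0], [0, 0, 0], [0, 0, 0], [0, 0, 0], [0, 0, 0]]'

```text
clock: 6.05
position: [0.5015, 0.0396, 0.0984]
ee_rot: [-1.473, -2.775, -0.001]
force: [-2.1, 0.2, 13.0]
width: 0.422
gripper_force: 50.0
```

Call:
carry_out --claw '[3, 3, 3]' --delta_pos '[[0, 0, 0.1], [0, 0, 0.1], [0, 0, 0]]' --angular '[[0, 0, 0], [0, 0, 0], [0, 0, 0]]'

```text
clock: 6.35
position: [0.5017, 0.0396, 0.0981]
ee_rot: [-1.473, -2.775, -0.003]
force: [-11.9, -0.1, 41.0]
width: 0.429
gripper_force: 50.0
```

Run:
```python
from h import *
o=arm.observe();print({k:np.round(o[k],4) for k in("clock","position","force","ft_torque")})
w=arm.get_image("wrist");cv2.imwrite("pics/w2.png",w["frame"][:,:,::-1])
t=arm.get_image("top");cv2.imwrite("pics/t2.png",t["frame"][100:350,200:440,::-1].repeat(2,0).repeat(2,1))
```

```text
{'clock': np.float64(6.35), 'position': array([0.5017, 0.0396, 0.0981]), 'force': array([-11.8609,  -0.0895,  40.9738]), 'ft_torque': array([-0.3826,  2.9375,  0.0148])}
```

View pics/w2.png

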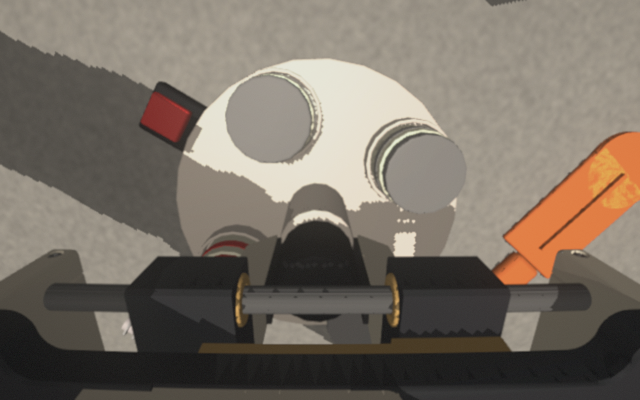

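The knob is gripped and at its stop: force rose to 41 N with no further travel. I ease the push and turn clockwise.

Call:
carry_out --claw '[3, 3, 3, 3, 3, 3, 3, 3, 3, 3, 3, 3, 3, 3, 3, 3, 3, 3, 3]' --delta_pos '[[0.06, -0.08, -0.08], [0, 0, 0], [0, 0, 0], [0, 0, 0], [0, 0, 0], [0, 0, 0], [0, 0, 0], [0, 0, 0], [0, 0, 0], [0, 0, 0], [0, 0, 0], [0, 0, 0], [0, 0, 0], [0, 0, 0], [0, 0, 0], [0, 0, 0], [0, 0, 0], [0, 0, 0], [0, 0, 0]]' --angular '[[0, 0, 0], [0, 0, 0.02], [0, 0, 0.05], [0, 0, 0.08], [0, 0, 0.08], [0, 0, 0.08], [0, 0, 0.08], [0, 0, 0.08], [0, 0, 0.08], [0, 0, 0.08], [0, 0, 0.08], [0, 0, 0.08], [0, 0, 0.08], [0, 0, 0.08], [0, 0, 0.08], [0, 0, 0.05], [0, 0, 0.02], [0, 0, 0], [0, 0, 0]]'

```text
clock: 8.35
position: [0.5018, 0.0397, 0.0983]
ee_rot: [2.706, 1.596, 0.005]
force: [-4.0, 0.9, 26.1]
width: 0.421
gripper_force: 50.0
```

Run:
```python
from h import *
o=arm.observe();print({k:np.round(o[k],4) for k in("clock","position","ee_rot","force","ft_torque","joints")})
for n in("wrist","top","side"):
    p=arm.get_image(n);f=p["frame"]
    if n!="wrist": f=(f[100:350,200:440] if n=="top" else f[150:320,180:400]).repeat(3 if n=="side" else 2,0).repeat(3 if n=="side" else 2,1)
    cv2.imwrite(f"pics/{n}3.png",f[...,::-1])
    for l in("jar_red","jar_a"):
        for d in arm.place_of(l,p)[:5]:
            v=atz(p,px(d["centre"]),.028)[:2]-[.5007,.0398];print(n,l,round(d["conf"],2),np.round(px(d["centre"])),np.linalg.norm(v).round(3),np.arctan2(-v[1],-v[0]).round(3))
```

```text
{'clock': np.float64(8.35), 'position': array([0.5018, 0.0397, 0.0983]), 'ee_rot': array([2.7062, 1.5956, 0.0049]), 'force': array([-3.9658,  0.945 , 26.0524]), 'ft_torque': array([ 0.2655,  1.3338, -0.0727]), 'joints': array([-0.7525,  0.4825,  0.7799,  2.0608, -0.4836,  0.7821, -0.1826])}
wrist jar_red 0.63 [240. 259.] 0.075 0.112
wrist jar_a 0.81 [274. 116.] 0.075 -1.685
wrist jar_a 0.7 [34. 24.] 0.231 -1.114
wrist jar_a 0.57 [405. 160.] 0.076 -3.125
top jar_a 0.89 [337. 128.] 0.269 2.979
top jar_a 0.68 [226. 281.] 0.246 -1.059
top jar_a 0.64 [349. 236.] 0.078 1.487
side jar_red 0.58 [267. 240.] 0.073 -0.01
side jar_a 0.88 [292. 258.] 0.074 1.453
side jar_a 0.81 [390. 249.] 0.272 2.871
side jar_a 0.66 [318. 234.] 0.074 -3.039
side jar_a 0.59 [257. 201.] 0.199 -1.052
```

View pics/wrist3.png

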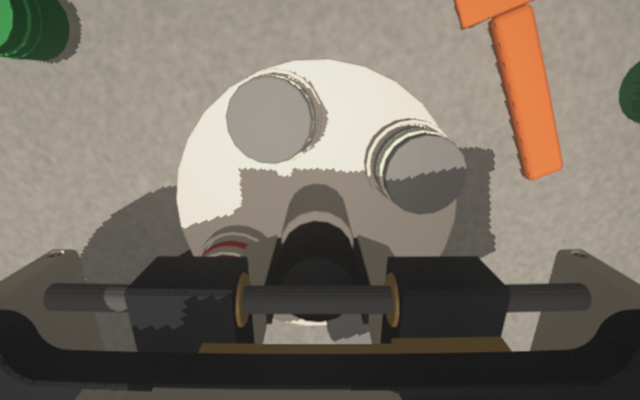

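View pics/side3.png

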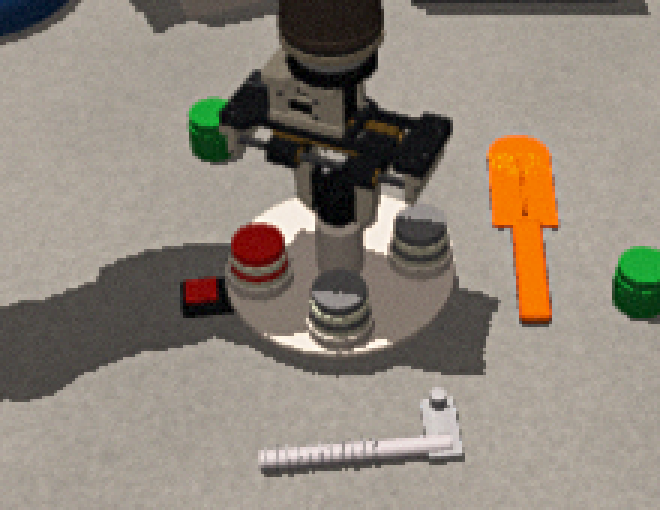

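The wrist view is unchanged relative to the gripper, so nothing slipped and the carousel turned 1.10 rad. In the side crop the red lid (258,245) is nearly in line with the pointer (205,295). I refine the residual using circle fits in rectified planes.

```bash
cat > m.py <<'E'
from h import *
S=4000  # px per m
def warp(p,z,C,half=.17):
    n=int(2*half*S); i,j=np.meshgrid(np.arange(n),np.arange(n))
    X=np.stack([C[0]-half+j/S,C[1]-half+i/S,np.full(i.shape,z)],-1).reshape(-1,3)
    T=np.linalg.inv(p["T"]);r,_=cv2.Rodrigues(T[:3,:3])
    uv=cv2.projectPoints(X,r,T[:3,3],p["mtx"],np.array(p["dist"],float))[0].reshape(n,n,2).astype(np.float32)
    return cv2.remap(p["frame"],uv[...,0],uv[...,1],cv2.INTER_LINEAR),half
def fitdisc(ch,r,guess,C,half,win=.008):
    k=int((r+.006)*S);yy,xx=np.mgrid[-k:k+1,-k:k+1]/S;d=np.hypot(xx,yy)
    K=np.where(d<r,1/(d<r).sum(),np.where(d<r+.004,-1/((d>=r)&(d<r+.004)).sum(),0)).astype(np.float32)
    K=np.where((d<r)&(d>r-.004),1.,np.where((d>=r)&(d<r+.004),-1.,0)).astype(np.float32)
    q=cv2.filter2D(ch.astype(np.float32),cv2.CV_32F,K)
    gx,gy=[int(round((guess[a]-C[a]+half)*S)) for a in(0,1)];w=int(win*S)
    sub=np.abs(q[gy-w:gy+w+1,gx-w:gx+w+1]);iy,ix=np.unravel_index(sub.argmax(),sub.shape)
    return np.array([(gx-w+ix)/S+C[0]-half,(gy-w+iy)/S+C[1]-half])
E
python3 - <<'E'
from m import *
C=np.array([.501,.040]);ang=lambda v:np.arctan2(-v[1],-v[0]).round(3)
t=arm.get_image("top");t["frame"]=cv2.imread("pics/top0.png")[...,::-1].copy()
w=arm.get_image("wrist");o=arm.observe()
def Tt(pos,rv):
    M=np.eye(4);M[:3,:3]=R.from_rotvec(rv).as_matrix();M[:3,3]=pos;return M
H=np.linalg.inv(Tt(o["position"],o["ee_rot"]))@np.array(w["T"])
w1=dict(w);w1["T"]=Tt([.4853,.0332,.2568],[-1.4741,-2.7741,-.0005])@H;w1["frame"]=cv2.imread("pics/w1.png")[...,::-1].copy()
pos=lambda th,r=.075:C-r*np.array([np.cos(th),np.sin(th)])
for nm,p in(("top0",t),("w1",w1)):
    f,h=warp(p,.028,C);D=fitdisc(f.min(2),.108,C,C,h);print(nm,"disc",D)
    f,h=warp(p,.076,C);f=f.astype(float);red=f[...,0]-f[...,1:].max(2)
    L=fitdisc(red,.026,pos(1.21),C,h);print(" lid",L,"r",np.linalg.norm(L-D).round(4),ang(L-D))
    for k in(1,2,3):
        g=fitdisc(f.mean(2),.026,pos(1.21+k*np.pi/2),C,h);print(" grey",k,"r",np.linalg.norm(g-D).round(4),(ang(g-D)-k*np.pi/2+2*np.pi)%(2*np.pi))
    f,h=warp(p,.02,C);f=f.astype(float);red=np.clip(f[...,0]-f[...,1:].max(2)-40,0,None)
    j,i=np.mgrid[:red.shape[0],:red.shape[1]];X=i/S+C[0]-h;Y=j/S+C[1]-h
    m=(red>0)&(np.hypot(X-pos(.05,.131)[0],Y-pos(.05,.131)[1])<.024)
    (cx,cy),wh,a=cv2.minAreaRect(np.c_[X[m],Y[m]].astype(np.float32)*1000);Q=np.array([X[m].mean(),Y[m].mean()])
    print(" ptr",Q,"r",np.linalg.norm(Q-D).round(4),ang(Q-D),"rect",np.round((cx,cy,*wh,a),1))
E
```

```text
top0 disc [0.50125 0.0405 ]
 lid [ 0.4665  -0.02225] r 0.0717 1.065
 grey 1 r 0.0714 1.058203673205103
 grey 2 r 0.067 1.2945926535897936
 grey 3 r 0.0694 1.119796326794897
 ptr [nan nan] r nan nan rect [0. 0. 0. 0. 0.]
w1 disc [0.49925 0.0415 ]
 lid [ 0.4665  -0.02225] r 0.0717 1.096
 grey 1 r 0.0734 1.058203673205103
 grey 2 r 0.0724 1.1925926535897933
 grey 3 r 0.0806 1.2517963267948966
 ptr [0.38736697 0.02692813] r 0.1128 0.13 rect [387.4  26.8  31.5  11.   71.6]<stdin>:19: RuntimeWarning: Mean of empty slice.
  ret = ret.dtype.type(ret / rcount)
```

Run:
```python
from m import *
C=np.array([.501,.040])
t=arm.get_image("top");t["frame"]=cv2.imread("pics/top0.png")[...,::-1].copy()
print(proj(t,[.474,-.03,.076]),proj(t,[.371,.0345,.02]),t["frame"][242,347],t["frame"][287,318])
f,h=warp(t,.076,C);print(f.shape,f[int((-.03-.04+h)*S),int((.474-.501+h)*S)])
cv2.imwrite("pics/wp.png",cv2.resize(f,(600,600))[...,::-1])
```

```text
[347.23781364 242.54427099] [318.12330233 286.82713766] [197  36  27] [198  42  33]
(1360, 1360, 3) [196 193 169]
```

View pics/wp.png

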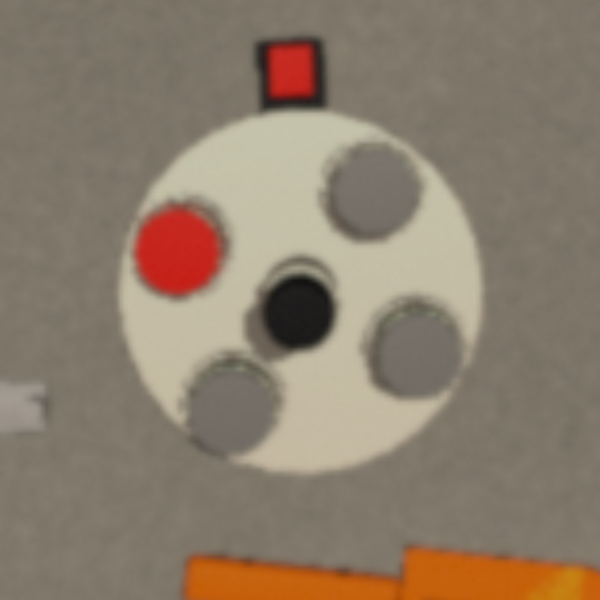

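The rectified view is good but transposed, because the mesh order was swapped. The red lid, the three grey lids and the pointer are all clear in it. I fix that and rerun.

```bash
sed -i 's/i,j=np.meshgrid/j,i=np.meshgrid/' m.py
cat > fin.py <<'E'
from m import *
C=np.array([.501,.040]);ang=lambda v:np.arctan2(-v[1],-v[0]).round(3)
t=arm.get_image("top");t["frame"]=cv2.imread("pics/top0.png")[...,::-1].copy()
w=arm.get_image("wrist");o=arm.observe()
def Tt(pos,rv):
    M=np.eye(4);M[:3,:3]=R.from_rotvec(rv).as_matrix();M[:3,3]=pos;return M
H=np.linalg.inv(Tt(o["position"],o["ee_rot"]))@np.array(w["T"])
w1=dict(w);w1["T"]=Tt([.4853,.0332,.2568],[-1.4741,-2.7741,-.0005])@H;w1["frame"]=cv2.imread("pics/w1.png")[...,::-1].copy()
pos=lambda th,r=.075:C-r*np.array([np.cos(th),np.sin(th)])
for nm,p,th in(("top0",t,1.21),("w1",w1,1.21),("side now",arm.get_image("side"),.1),("wrist now",w,.1)):
    f,h=warp(p,.028,C);D=fitdisc(f.min(2),.108,C,C,h);print(nm,"disc",D)
    f,h=warp(p,.076,C);f=f.astype(float);red=f[...,0]-f[...,1:].max(2)
    L=fitdisc(red,.026,pos(th),C,h);print(" lid",L,"r",np.linalg.norm(L-D).round(4),ang(L-D))
    for k in(1,2,3):
        g=fitdisc(f.mean(2),.026,pos(th+k*np.pi/2),C,h);print(" grey",k,"r",np.linalg.norm(g-D).round(4),((ang(g-D)-k*np.pi/2+3*np.pi)%(2*np.pi)-np.pi).round(3))
    f,h=warp(p,.02,C);f=f.astype(float);red=np.clip(f[...,0]-f[...,1:].max(2)-40,0,None)
    j,i=np.mgrid[:red.shape[0],:red.shape[1]];X=i/S+C[0]-h;Y=j/S+C[1]-h
    m=(red>0)&(np.hypot(X-pos(.05,.131)[0],Y-pos(.05,.131)[1])<.024)
    if m.any():
        (cx,cy),wh,a=cv2.minAreaRect(np.c_[X[m],Y[m]].astype(np.float32)*1000);Q=np.array([X[m].mean(),Y[m].mean()])
        print(" ptr",Q,"r",np.linalg.norm(Q-D).round(4),ang(Q-D),"rect",np.round((cx,cy,*wh,a),1))
E
python3 fin.py
```

```text
top0 disc [0.5015  0.04025]
 lid [ 0.4725  -0.02875] r 0.0748 1.173
 grey 1 r 0.0709 1.058
 grey 2 r 0.07 1.128
 grey 3 r 0.0715 1.071
 ptr [0.37086636 0.03432654] r 0.1308 0.045 rect [370.8  34.3  34.4  29.8   1.9]
w1 disc [0.5025  0.03825]
 lid [ 0.4745 -0.03  ] r 0.0738 1.181
 grey 1 r 0.0721 1.099
 grey 2 r 0.0719 1.22
 grey 3 r 0.0733 1.054
 ptr [0.37135649 0.03331892] r 0.1312 0.038 rect [371.4  33.3  31.1  27.5   2.5]
side now disc [0.50125 0.03825]
 lid [0.42675 0.02625] r 0.0755 0.16
 grey 1 r 0.065 -0.012
 grey 2 r 0.0753 0.017
 grey 3 r 0.0808 0.165
 ptr [0.37074091 0.03015215] r 0.1308 0.062 rect [370.6  30.2  30.7  33.1   2.4]
wrist now disc [0.501   0.03775]
 lid [0.43425 0.03675] r 0.0668 0.015
 grey 1 r 0.0751 0.208
 grey 2 r 0.0713 0.148
 grey 3 r 0.0694 0.112
```

Call:
carry_out --claw '[3, 3, 3, 3]' --delta_pos '[[0, 0, 0], [0, 0, 0], [0, 0, 0], [0, 0, 0]]' --angular '[[0, 0, 0.025], [0, 0, 0.025], [0, 0, 0], [0, 0, 0]]'

```text
clock: 9.5
position: [0.5019, 0.0397, 0.0983]
ee_rot: [-2.745, -1.527, -0.005]
force: [-3.5, 1.9, 26.4]
width: 0.422
gripper_force: 50.0
```

```bash
cat > fin2.py <<'E'
from m import *
C=np.array([.5015,.0395]);ang=lambda v:np.arctan2(-v[1],-v[0]).round(3)
pos=lambda th,r=.075:C-r*np.array([np.cos(th),np.sin(th)])
o=arm.observe();print({k:np.round(o[k],4) for k in("clock","position","ee_rot","force","ft_torque","width")})
t=arm.get_image("top");tn=dict(t);t["frame"]=cv2.imread("pics/top0.png")[...,::-1].copy()
s=arm.get_image("side");s0=dict(s);s0["frame"]=cv2.imread("pics/side0.png")[...,::-1].copy()
for nm,p,th in(("top0",t,1.2),("side0",s0,1.2),("side",s,.05)):
    f,h=warp(p,.076,C);f=f.astype(float)
    for q,red in(("r-g",f[...,0]-f[...,1:].max(2)),("hue",(f[...,0]>2*f[...,1:].max(2)+20)*255.),("top",np.where(f[...,0]>2*f[...,1:].max(2),f[...,0],0))):
        L=fitdisc(red,.026,pos(th),C,h,.012);print(nm,q,L.round(4),np.linalg.norm(L-C).round(4),ang(L-C))
cv2.imwrite("pics/t4.png",cv2.resize(tn["frame"][150:330,220:420],None,fx=3,fy=3)[...,::-1])
f,h=warp(s,.076,C);cv2.imwrite("pics/s4.png",cv2.resize(f,(600,600))[...,::-1])
E
python3 fin2.py
```

```text
{'clock': np.float64(9.5), 'position': array([0.5019, 0.0397, 0.0983]), 'ee_rot': array([-2.7453, -1.5273, -0.0051]), 'force': array([-3.4721,  1.8522, 26.4238]), 'ft_torque': array([ 0.2768,  1.301 , -0.0282]), 'width': np.float64(0.4218)}
top0 r-g [ 0.4725 -0.0288] 0.0742 1.169
top0 hue [ 0.4735 -0.0265] 0.0717 1.17
top0 top [ 0.4732 -0.027 ] 0.0723 1.169
side0 r-g [ 0.4735 -0.0322] 0.077 1.199
side0 hue [ 0.4745 -0.0345] 0.0788 1.221
side0 top [ 0.4747 -0.034 ] 0.0782 1.222
side r-g [0.4267 0.03  ] 0.0754 0.126
side hue [0.426  0.0295] 0.0762 0.132
side top [0.4262 0.03  ] 0.0758 0.126
```

View pics/t4.png

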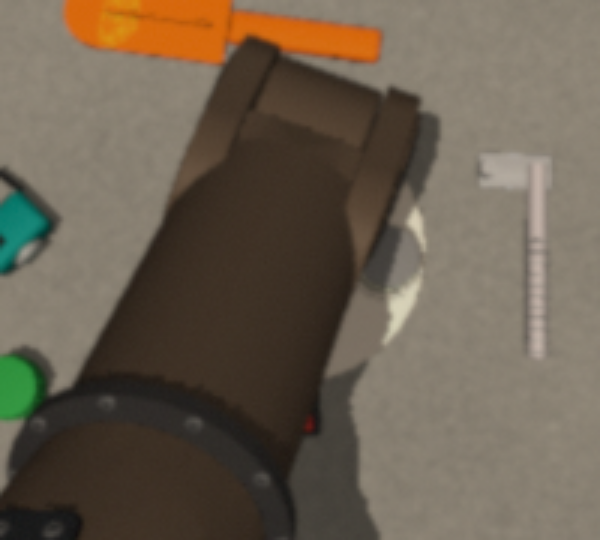

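The arm hides most of the carousel in the top view. The screw and headlamp look untouched. I measure edge positions in the side view, using the far edges of the lid and the pointer top so the visible side faces don't bias the result.

```bash
cat > fin3.py <<'E'
from m import *
C=np.array([.5015,.0395])
s=arm.get_image("side");s0=dict(s);s0["frame"]=cv2.imread("pics/side0.png")[...,::-1].copy()
t=dict(arm.get_image("top"));t["frame"]=cv2.imread("pics/top0.png")[...,::-1].copy()
def far(p,z,c,hw,circ):
    f,h=warp(p,z,C);f=f.astype(float);q=f[...,0]-f[...,1:].max(2);ys=[]
    for dx in np.arange(-.008,.0081,.001):
        i=int(round((c[0]+dx-C[0]+h)*S));col=q[:,i];j0=int((c[1]-C[1]+h)*S);hi=np.median(col[j0-20:j0+20]);lo=np.median(col[j0+140:j0+180])
        e=j0+np.argmax(col[j0:]<(hi+lo)/2); y=e/S+C[1]-h
        ys.append(y-(np.sqrt(hw**2-dx**2) if circ else hw))
    # x edges along row through centre
    j=int((c[1]+.004-C[1]+h)*S);row=q[j];i0=int((c[0]-C[0]+h)*S);hi=np.median(row[i0-20:i0+20])
    r=i0+np.argmax(row[i0:]<hi/2);l=i0-np.argmax(row[i0::-1]<hi/2)
    return np.round([np.median(ys),np.std(ys),(l+r)/2/S+C[0]-h,(r-l)/S],4)
print("now lid",far(s,.076,[.427,.033],.026,1)," ptr",far(s,.02,[.371,.033],.013,0))
print("s0 lid",far(s0,.076,[.474,-.031],.026,1)," ptr",far(s0,.02,[.371,.033],.013,0))
print("t0 lid",far(t,.076,[.474,-.029],.026,1)," ptr",far(t,.02,[.371,.034],.013,0))
E
python3 fin3.py
```

```text
now lid [0.0327 0.0006 0.4267 0.0475]  ptr [3.220e-02 2.000e-04 3.704e-01 2.920e-02]
s0 lid [-3.38e-02  4.00e-04  4.74e-01  4.70e-02]  ptr [3.220e-02 2.000e-04 3.705e-01 3.000e-02]
t0 lid [-3.150e-02  2.000e-04  4.734e-01  4.780e-02]  ptr [3.470e-02 2.000e-04 3.707e-01 3.150e-02]
```

```bash
python3 -c "
from cell import arm
o=arm.observe();print(o['clock'],o['position'],o['force'],o['gripper_force']);print(arm.sign_off())"
```

```text
9.7 [0.5018415  0.03966017 0.0982703 ] [-3.77774772  0.97942386 26.01574899] 50.006557839224115
the job is handed in; nothing more can be done
None
```

I handed in the job at 9.7 s with the knob gripped and held at its stop (about 26 N down), and the red-lid jar at the pointer to within about 0.02 rad by my camera measurements; the judge gave no verdict.

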